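# Load a blade blank in the leaning brazing cradle and clip it

### The arm

A 6-joint arm with a two-finger parallel gripper is mounted at the origin on the work surface. World frame = base frame: x ahead of the robot, y to its left, z up, the work surface at z = 0. Lengths are in mm, angles in rad, forces in N, time in s.
With the tool pointing down it reaches from about 300 to 775 mm from the base axis. Payload 14.6 kg.
Tool frame: the origin (TCP) lies midway between the tips of the shut fingers; the grasp point (between the pads) lies grasp_offset behind it (grasp_offset is the distance from the TCP to the grasp point, in mm); z points along the fingers, y is the line along which they close (so a half turn about z gives the same grasp; the last joint's range is limited). The gripper opens to 94 mm and grips with 3 to 60 N. Pads are 16 mm wide; open, the fingers measure 119 mm over their backs; the gripper's body (75 mm by 177 mm) begins 78 mm behind the grasp point.
Start: joints at [-1.228, 0.3, 1.521, -0, 1.321, -0.067], TCP at [219.126, -504.453, 205.446] pointing down, gripper open.
Joint ranges: [-3.03, 3.03], [-0.79, 2.21], [0.23, 2.52], [-1.04, 4.18], [0, 3.07], [-2.55, 2.55]. Speed limits (rad/s): [2.22, 2.22, 2.57, 3.14, 3.14, 3.14].

### API

Orientations are given as [roll, pitch, yaw] about the fixed x, y, z axes, in that order (R = Rz(yaw) Ry(pitch) Rx(roll)).
In Python, from cell import * gives the robot as it stands. The module is installed in compiled form; this text tells all that it offers.
- The arm moves only by the shell command python3 -m jog 'ROWS' [FORCE]. ROWS is JSON, a list of rows, each a list of 3 entries, a list of its own where there are three numbers: the finger opening in mm, from 0 to 94, then the shift along the tool's x, y, z in units of 50 mm (1.0 is 50 mm), then the turn about the tool's z in units of 180 degrees (1.0 is 180 degrees). In form: [[fingers, [dx, dy, dz], twist], ...]. A call has 1 to 20 rows; each row shifts and turns the commanded pose from where the row before left it, along the tool's axes as they then stand; what a row does not reach is not made up. A row lasts 1/10 s, in which the tool goes at most 50 mm and 8.59 degrees, less where a joint would pass 70% of its speed; a pose out of reach is approached as far as the arm can. A call with a number of a shift or a turn outside -1 to 1 is refused whole. A call with a gripper value outside its range is refused whole. The fingers move at their own pace and stop on an object; FORCE is the grip in N (left out, the last holds). Time passes only in rows, so rows that do not move let the fingers close. It gives the time, the measured TCP pose, the force, the opening and the grip force at its end, in the units of the state.
- read_state(): the state, without advancing time (a new reading comes with each control period).
- camera(name): name is "side" or "top"; returns the picture (480x640x3 uint8, red, green, blue); there is no depth.
- calibration(name): a dict with "mtx" (3x3 intrinsics, pixels), "distortion" ([k1, k2, p1, p2, k3] as OpenCV has them; the pictures are not rectified), "cam_to_world" (4x4, takes a point from camera to world coordinates). Camera axes: x right, y down, z forward; pixel columns grow to the right and rows downward; lengths in mm; the calibration is good to about 2 mm. A picture is of the moment at which its call begins. calibration takes no time and is no camera call.
- sign_off(): hands the job in; it is judged then, once.
Trained networks look in the newest picture that a camera, given by its name, has taken for a name from the list of things; names that differ only in an ending like _2 or _b are one class to them, and where a whole thing is asked for, a point or a joint stands for the part that bears it (a point fixed in the world has none). Each returns a list of dicts, best first, with "conf" (0 to 1); they miss things now and then, are a little off and sometimes report something else, mostly with a low value. They report only what shows in the picture. A call takes as long as a camera call.
- regions_of(camera, query): "pixels" (480x640 bool, what is visible of it) and "rect" ([centre column, centre row, width, height] in pixels, round what is visible of it).
The state is a dict: "clock": time; "joints": joint angles; "qd": joint speeds; "effort": joint torques, N m; "eef_pos": TCP position; "eef_rot": TCP orientation; "wrist_force": force on the tool from outside, world axes, zero at the start; "moment": the same for the moment, N m; "finger_gap": finger opening in mm; "finger_force": force on a finger pad.
Only numpy, scipy, OpenCV 4.12 (cv2) and the standard library are available. Lean on these libraries where they do the work, as an engineer would, in place of code of your own. Each camera call takes 0.05 s, during which the arm holds its last target. There are 200 camera calls.

### The job

Lay the steel blade blank from the firebrick in the leaning brazing cradle, its short end down on the ledge, centred and flat against the back plate, and let it go. Then take the spring clip off its parking bar, squeeze it open, push it fully home over the middle of the top edge of blank and back plate together and let it close, so that it pinches the blank to the plate. Leave the other things on the bench alone.

Things in the scene. Friction and masses are not known exactly. Their poses are not given: they have to be found in the camera images.
- blank: bare steel plate 60 x 44 x 6 mm, 120 g or so. Origin at the centre of its underside; x along its 60 mm length, y along its 44 mm width, z its thickness. It starts flat on the firebrick, its long edges overhanging the brick by 7 mm each side.
- blank_center (a point): centre of the blank's volume (3 mm above its origin)
- brick: fixed pale firebrick 100 (x) x 30 (y) x 35 mm high that carries the blank; origin at the centre of its underside
- cradle: seat of the fixed dark steel jig, leaning 40 degrees back from upright. Origin: middle of the line where the back plate's front face meets the ledge's top, 45 mm above the table. z runs up the plate, x squarely into the plate, y level along the ledge. Back plate: x 0 to 6 mm, 30 mm wide, z 0 to 60 mm, free behind its upper 35 mm. Ledge: 40 mm wide, sticks out 14 mm, 6 mm thick.
- cradle_top (a point): middle of the back plate's top edge, on its front face (cradle 0, 0, 60 mm). A seated blank has its centre at about (-3, 0, 30) mm in the cradle's frame and its top edge level with this point; blank and plate together are then 12 mm thick.
- jig: base of the cradle: steel slab 130 x 80 x 10 mm on the table; origin under it, 30 mm behind (+x) the cradle's origin; same yaw as the cradle
- rail: fixed parking stand: grey base 130 x 70 x 12 mm with an upright aluminium bar along its x, 110 mm long, 12 mm thick (y), top edge at 75 mm. Origin at the centre of its underside. The clip starts on the bar, jaws down.
- clip: spring clip like a big clothes peg, 95 g, 22 mm wide: two levers hinged together, steel jaws below, black handles above. This body is the +y lever; origin on the hinge axis (x), z up to the handles, y across the jaws. At joint 0 the inner jaw faces lie at y = +-6 mm; they reach 36 mm below the hinge. The throat, which stops on the edge of the work, is 10 mm below the hinge.
- clip_handles (a point): point between the handles, 40 mm above the hinge (they end 57 mm above it). At joint 0 the handles splay 0.165 rad each and measure 50 mm over their outer faces here; fully squeezed they are parallel, 37 mm over the outer faces. Each lever turns by half the joint value against the clip's middle plane.
- clip_jaw (a joint): opening of the clip: 0 = jaws parallel and 12 mm apart (closed on 12 mm, as on the parking bar), -0.34 = empty and shut, +0.33 = fully squeezed (about 23 mm between the jaw tips; takes about 12 N on the handles). A spring closes it.
- shank_a: dark steel tool shank standing on the bench, 32 mm wide foot, 70 mm high; bystander; origin at its underside
- shank_b: the same kind of shank; bystander; origin at its underside
- tin: aluminium tin, 70 mm across, 65 mm high; bystander; origin at its underside
- jar: white jar, 60 mm across, 80 mm high; bystander; origin at its underside
- cup: open aluminium cup, 76 mm across, 80 mm high; bystander; origin at its underside
- offcut: small steel offcut 36 x 24 x 6 mm lying on the bench, not the blank; bystander; origin at its underside
- brush: brush lying on the bench; bystander; origin at its underside

How it is judged (in metres and radians):
On the way, in this order (a step that is already met when the one before it is completed fails the run):
1. the blank sits in the cradle, on the ledge and flat on the back plate, let go (x of blank_center in the frame of cradle between -0.007 and 0.001 m and y of blank_center in the frame of cradle between -0.009 and 0.009 m and z of blank_center in the frame of cradle between 0.025 and 0.035 m and angle between the x axis of blank and the z axis of cradle, either way round below 0.14 rad and angle between the z axis of blank and the x axis of cradle, either way round below 0.12 rad and contact force between the fingers and blank below 0.3 N and linear speed of blank below 0.02 m/s), for 0.2 s.
2. the clip is off the parking bar (distance between clip and rail above 0.12 m), for 0.1 s.
At the end, for the whole second after the job is handed in: Blank on the ledge and flat on the plate: centre within 5 mm up the slope, 9 mm sideways, 4 mm off; 8 degrees in plane, 7 out. Clip closed on both (joint -0.08 to 0.10, over 2 N on each), within 12 mm of the middle, 11 degrees of the slope, throat within 5.5 mm of the edge. All at rest (x of blank_center in the frame of cradle between -0.007 and 0.001 m and y of blank_center in the frame of cradle between -0.009 and 0.009 m and z of blank_center in the frame of cradle between 0.025 and 0.035 m and angle between the x axis of blank and the z axis of cradle, either way round below 0.14 rad and angle between the z axis of blank and the x axis of cradle, either way round below 0.12 rad and z of clip in the frame of cradle between 0.06 and 0.0755 m and y of clip in the frame of cradle between -0.012 and 0.012 m and value of joint clip_jaw between -0.08 and 0.1 rad and angle between the z axis of clip and the z axis of cradle, either way round below 0.2 rad and angle between the y axis of clip and the x axis of cradle, either way round below 0.25 rad and contact force between clip and blank above 2 N and contact force between clip and cradle above 2 N and linear speed of each of clip, blank below 0.02 m/s); the robot touches nothing.
It fails at once if another thing on the bench is moved by more than 30 mm or upset (distance of any of shank_a, shank_b, tin, jar, cup, offcut, brush from where it was at the start of the episode above 0.03 m or angle between any of shank_a, shank_b, tin, jar, cup, offcut, brush's own z axis and vertical above 0.5 rad).
It also fails if it takes over 54 s, if anything falls off the work surface, if the arm or the gripper's body presses on something with over 40 N, if the wrist force passes 120 N, or if a joint passes its speed limit or range.

## Working session

There is one attempt and no reset: what is moved stays moved. The work goes in short steps, Python scripts to look and compute and a shell command to move; the robot and the scene stay as the last step left them, time stands still between calls to the robot, and variables do not carry over. Pictures are saved under pics/ and viewed, at most 10 in all, crops included, and the job is handed in when it is done.

```bash
mkdir -p pics
python3 - <<'E'
from cell import *
import cv2
s=read_state();print({k:s[k] for k in('clock','eef_pos','eef_rot','finger_gap')})
for n in('top','side'):
    im=camera(n);cv2.imwrite(f'pics/{n}0.png',im[:,:,::-1]);c=calibration(n);print(n,c)
    for q in('blank','brick','cradle','rail','clip','jig','offcut'):
        for r in regions_of(n,q)[:2]:print(n,q,round(r['conf'],2),[round(float(v)) for v in r['rect']])
import cell;print([x for x in dir(cell) if x[0]!='_'])
E
```

```text
{'clock': 0.0, 'eef_pos': array([ 219.04971371, -504.22017475,  204.89301554]), 'eef_rot': array([-3.14047067e+00, -8.47420173e-05,  4.09780156e-01]), 'finger_gap': 93.70335654911756}
top {'mtx': array([[562.47218247,   0.        , 317.16267193],
       [  0.        , 562.47218247, 241.12271964],
       [  0.        ,   0.        ,   1.        ]]), 'distortion': array([-0.17751068,  0.        ,  0.        ,  0.        ,  0.        ]), 'cam_to_world': array([[ 8.83399994e-03, -9.88074305e-01,  1.53724196e-01,
         3.88321908e+02],
       [-9.99944767e-01, -7.85345746e-03,  6.98466810e-03,
         1.12937484e+01],
       [-5.69410464e-03, -1.53777408e-01, -9.88089108e-01,
         1.33258641e+03],
       [ 0.00000000e+00,  0.00000000e+00,  0.00000000e+00,
         1.00000000e+00]])}
top blank 0.97 [205, 289, 23, 29]
top blank 0.72 [337, 322, 80, 19]
top brick 0.73 [207, 290, 22, 45]
top brick 0.31 [205, 291, 23, 26]
top cradle 0.85 [352, 256, 26, 27]
top cradle 0.6 [331, 174, 29, 29]
top rail 0.93 [441, 303, 48, 59]
top rail 0.69 [336, 323, 81, 18]
top clip 0.62 [450, 286, 25, 18]
[... 415 characters left out ...]
2],
       [-6.30786282e-01,  4.09956663e-01, -6.58820310e-01,
         7.13719061e+02],
       [-1.76270265e-02, -8.56394113e-01, -5.16021716e-01,
         6.67809666e+02],
       [ 0.00000000e+00,  0.00000000e+00,  0.00000000e+00,
         1.00000000e+00]])}
side blank 0.96 [279, 346, 35, 26]
side blank 0.42 [395, 292, 51, 56]
side brick 0.63 [284, 359, 43, 51]
side cradle 0.63 [353, 244, 28, 21]
side rail 0.82 [434, 235, 49, 33]
side rail 0.66 [227, 313, 20, 19]
side clip 0.53 [430, 207, 10, 38]
side jig 0.8 [343, 261, 60, 55]
side jig 0.64 [352, 246, 30, 19]
side offcut 0.7 [226, 314, 16, 12]
['Unreachable', 'calibration', 'camera', 'grasp_offset', 'read_state', 'regions_of', 'sign_off']
```

Run:
```python
from cell import grasp_offset
import cv2
print(grasp_offset)
a=cv2.imread('pics/top0.png')[150:360,180:480];cv2.imwrite('pics/topc.png',cv2.resize(a,(800,560),interpolation=2))
a=cv2.imread('pics/side0.png')[180:390,210:480];cv2.imwrite('pics/sidec.png',cv2.resize(a,(771,600),interpolation=2))
```

```text
18.8
```

View pics/topc.png

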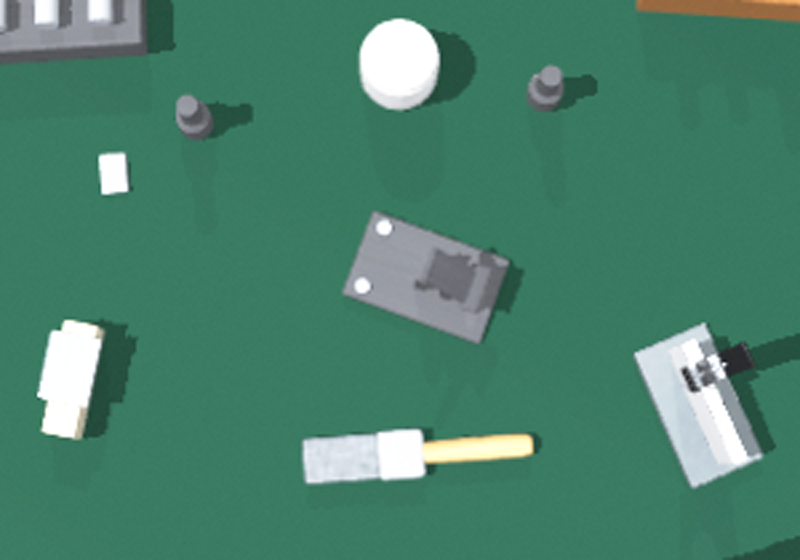

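View pics/sidec.png

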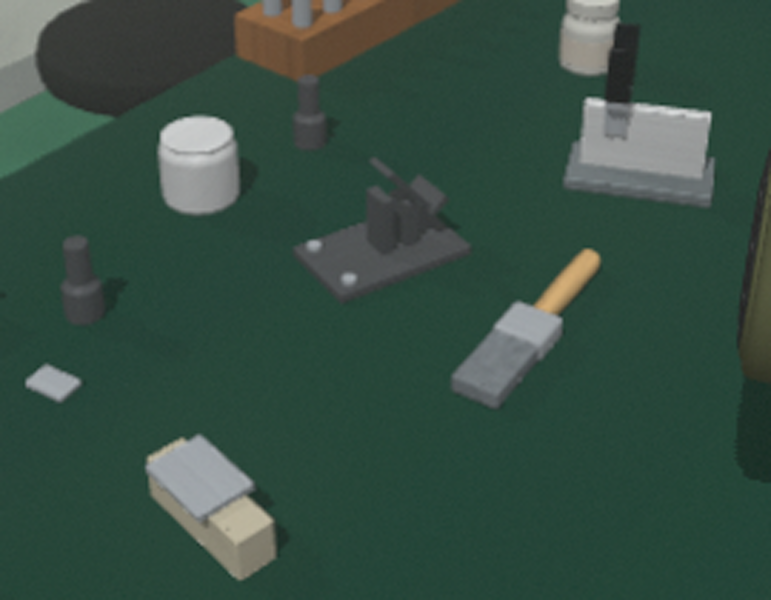

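The top crop shows the blank and brick at about (72,375), the jig with its bolt end to the left at about (430,275), and the rail at about (700,405) with the clip near its upper end. The side crop shows the plate leaning back towards the bolt end, so the ledge faces −y. Next I'll fit poses to the masks.

```bash
cat > fit.py <<'E'
from cell import *
import cv2,numpy as np
from scipy.optimize import minimize
from scipy.spatial.transform import Rotation as R
CAL={n:calibration(n) for n in('top','side')}
def proj(n,P):
    c=CAL[n];W=np.linalg.inv(c['cam_to_world']);P=np.asarray(P,float).reshape(-1,3)
    return cv2.projectPoints(P,cv2.Rodrigues(W[:3,:3])[0],W[:3,3],c['mtx'],c['distortion'])[0][:,0]
def box(x0,x1,y0,y1,z0,z1):return np.array([[x,y,z] for x in(x0,x1) for y in(y0,y1) for z in(z0,z1)],float)
t=np.radians(40)
RC=np.array([[np.cos(t),0,np.sin(t)],[0,1,0],[-np.sin(t),0,np.cos(t)]])  # cradle axes in yawed frame
def cr(P):return P@RC.T+[-30,0,45]                                    # cradle pts in jig frame
M={'blank':[box(-30,30,-22,22,35,41)],
'brick':[box(-50,50,-15,15,0,35)],
'jig':[box(-65,65,-40,40,0,10),cr(box(0,6,-15,15,0,60)),cr(box(-14,0,-20,20,-6,0))],
'rail':[box(-65,65,-35,35,0,12),box(-55,55,-6,6,12,75)]}
def place(P,p):
    c,s=np.cos(p[2]),np.sin(p[2]);return P@np.array([[c,s,0],[-s,c,0],[0,0,1]])+[p[0],p[1],0]
K=4
def ren(n,boxes,p,r):
    x,y,w,h=r;im=np.zeros((h*K,w*K),np.uint8)
    for b in boxes:
        q=(proj(n,place(b,p))+.5-[x,y])*K-.5
        cv2.fillConvexPoly(im,np.round(cv2.convexHull(q.astype(np.float32))*16).astype(np.int32),1,shift=4)
    return cv2.resize(im.astype(np.float32),(w,h),interpolation=cv2.INTER_AREA)
def fit(boxes,masks,p0,ign={}):
    dat=[]
    for n,m in masks.items():
        x,y,w,h=cv2.boundingRect(m.astype(np.uint8));x-=15;y-=15;w+=30;h+=30;x=max(x,0);y=max(y,0);w=min(w,640-x);h=min(h,480-y)
        g=np.zeros((480,640),bool) if n not in ign else ign[n];dat.append((n,m[y:y+h,x:x+w].astype(np.float32),~g[y:y+h,x:x+w],(x,y,w,h)))
    f=lambda p:sum((np.abs(ren(n,boxes,p,r)-m)*g).sum()/m.sum() for n,m,g,r in dat)
    best=None
    for d in(-.35,0,.35):
        p=np.array(p0)+[0,0,d]
        for s in(1,.3,.3):
            o=minimize(f,p,method='Nelder-Mead',options=dict(initial_simplex=p+s*np.array([[0,0,0],[15,0,0],[0,15,0],[0,0,.3]]),xatol=.02,fatol=1e-4));p=o.x
        if best is None or o.fun<best.fun:best=o
    return best.x,best.fun
E
cat > loc.py <<'E'
from fit import *
def reg(q,near=None):
    out={}
    for n in('top','side'):
        r=regions_of(n,q)
        if r:out[n]=r[0]['pixels']
    return out
for n in('top','side'):camera(n)
clip=reg('clip');K2=np.ones((5,5),np.uint8)
ign={n:cv2.dilate(m.astype(np.uint8),K2)>0 for n,m in clip.items()}
np.save('clipmask.npy',[clip[n] for n in('top','side')])
def ground(n,uv,z):
    c=CAL[n];d=np.append(cv2.undistortPoints(np.array([[uv]],float),c['mtx'],c['distortion'])[0,0],1);T=c['cam_to_world'];d=T[:3,:3]@d
    return T[:3,3]+d*(z-T[2,3])/d[2]
for q,yaw in(('blank',-1.7),('brick',-1.7),('jig',1.2),('rail',.5)):
    m=reg(q);ig=dict(ign) if q=='rail' else {}
    if q=='brick':
        b=reg('blank');ig={n:cv2.dilate(x.astype(np.uint8),np.ones((3,3),np.uint8))>0 for n,x in b.items()}
    n0=list(m)[0];mu=cv2.moments(m[n0].astype(np.uint8),True);p0=ground(n0,(mu['m10']/mu['m00'],mu['m01']/mu['m00']),30)
    for sel in(('top','side'),('top',),('side',)):
        mm={k:m[k] for k in sel if k in m}
        if mm:
            p,e=fit(M[q],mm,[p0[0],p0[1],yaw],ig);print(q,sel,p.round(3),round(e,3))
for n,m in clip.items():
    mu=cv2.moments(m.astype(np.uint8),True);ys,xs=np.nonzero(m);print('clip',n,mu['m10']/mu['m00'],mu['m01']/mu['m00'],xs.min(),xs.max(),ys.min(),ys.max(),m.sum())
E
python3 loc.py
```

```text
blank ('top', 'side') [ 4.76768e+02  2.80024e+02 -1.67000e-01] 0.268
blank ('top',) [ 4.78214e+02  2.78488e+02 -1.98000e-01] 0.167
blank ('side',) [ 4.75496e+02  2.80355e+02 -1.90000e-01] 0.054
brick ('top', 'side') [ 4.69573e+02  2.79928e+02 -1.75000e-01] 0.317
brick ('top',) [440.123 320.098  -1.692] 1.172
brick ('side',) [ 4.67004e+02  2.80570e+02 -2.19000e-01] 0.079
jig ('top', 'side') [564.536 -32.888   1.234] 0.223
jig ('top',) [564.453 -33.042   1.225] 0.031
jig ('side',) [565.517 -32.946   1.262] 0.188
rail ('top', 'side') [ 4.51105e+02 -2.74351e+02  4.02000e-01] 0.108
rail ('top',) [ 4.52692e+02 -2.74361e+02  3.89000e-01] 0.048
rail ('side',) [ 4.49505e+02 -2.73673e+02  4.18000e-01] 0.038
clip top 448.76785714285717 287.0607142857143 435 463 278 296 280
clip side 427.14285714285717 207.31055900621118 421 433 188 226 322
```

```bash
cat > d.py <<'E'
import sys,numpy as np
from cell import *
from scipy.spatial.transform import Rotation as R
s=read_state();Rt=R.from_euler('xyz',s['eef_rot']).as_matrix();p=s['eef_pos']
print('t',round(s['clock'],2),'p',p.round(1),'rot',s['eef_rot'].round(3),'q',np.round(s['joints'],3),'F',np.round(s['wrist_force'],1),'gap',round(s['finger_gap'],1),'ff',np.round(s['finger_force'],1))
if len(sys.argv)>3:
    T=np.array(sys.argv[1:4],float);print('units',(Rt.T@(T-p)/50).round(3))
if len(sys.argv)>4:
    y=np.arctan2(Rt[1,0],Rt[0,0]);dy=(float(sys.argv[4])-y+np.pi)%(2*np.pi)-np.pi;print('twist',round(-dy/np.pi,4))
    c,s_=np.cos(float(sys.argv[4])),np.sin(float(sys.argv[4]));print('units after twist',(np.array([[c,s_,0],[s_,-c,0],[0,0,-1]])@(T-p)/50).round(3))
E
python3 -m jog '[[94,[0,0,0],0.0475],[94,[0,0,0],0.0475],[94,[0,0,0],0.0475],[94,[0,0,0],0.0475],[94,[0.144,-0.96,0],0],[94,[0.144,-0.96,0],0],[94,[0.144,-0.96,0],0],[94,[0.144,-0.96,0],0],[94,[0.144,-0.96,0],0],[94,[0.144,-0.96,0],0],[94,[0.144,-0.96,0],0],[94,[0.144,-0.96,0],0],[94,[0.144,-0.96,0],0],[94,[0.144,-0.96,0],0],[94,[0.144,-0.96,0],0],[94,[0.144,-0.96,0],0],[94,[0.144,-0.96,0],0],[94,[0.144,-0.96,0],0],[94,[0.144,-0.96,0],0],[94,[0.144,-0.96,0],0]]'
python3 d.py 482.4 278.6 19 -0.185
cat > clipfit.py <<'E'
from fit import *
m=np.load('clipmask.npy');p=[451.2,-274.3,.402]
for h in(20,24):
  for i,n in enumerate(('top','side')):
    best=[]
    for s in np.arange(-45,46,1.):
        q=[box(s-11,s+11,-26,26,120,142),box(s-11,s+11,-h,h,87,120),box(s-11,s+11,-10,10,49,90)]
        r=ren(n,q,p,(0,0,640,480));best.append((np.abs(r-m[i]).sum(),s))
    print(n,sorted(best)[:3])
E
python3 clipfit.py
```

```text
clock: 3.5
eef_pos: [475.4, 230.9, 205.5]
eef_rot: [-3.141, -0.0, -0.187]
wrist_force: [-0.2, -1.4, 0.3]
finger_gap: 94.0
finger_force: 0.0
t 3.5 p [475.4 230.9 205.5] rot [-3.141 -0.    -0.187] q [ 0.383  0.252  1.582 -0.     1.307  2.141] F [-0.2 -1.4  0.3] gap 94.0 ff 0.0
units [-0.042 -0.962  3.731]
twist -0.0006
units after twist [-0.039 -0.963  3.731]
top [(np.float32(36.6875), np.float64(28.0)), (np.float32(42.125), np.float64(27.0)), (np.float32(48.5625), np.float64(29.0))]
side [(np.float32(64.8125), np.float64(25.0)), (np.float32(68.3125), np.float64(24.0)), (np.float32(70.3125), np.float64(26.0))]
top [(np.float32(54.75), np.float64(28.0)), (np.float32(59.25), np.float64(27.0)), (np.float32(66.75), np.float64(29.0))]
side [(np.float32(67.125), np.float64(25.0)), (np.float32(69.75), np.float64(24.0)), (np.float32(71.75), np.float64(26.0))]
```

```bash
python3 -m jog '[[94,[-0.04,-0.96,0],0],[94,[0,0,0.9],0],[94,[0,0,0.9],0],[94,[0,0,0.9],0],[94,[0,0,0.8],0],[94,[0,0,0.23],0],[60,[0,0,0],0],[40,[0,0,0],0],[40,[0,0,0],0],[40,[0,0,0],0],[40,[0,0,0],0],[40,[0,0,0],0]]' 8; python3 d.py 482.4 278.6 19 -0.185
```

```text
clock: 4.7
eef_pos: [482.3, 276.3, 19.5]
eef_rot: [-3.141, -0.001, -0.187]
wrist_force: [1.1, 0.5, 0.7]
finger_gap: 49.6
finger_force: 0.0
t 4.7 p [482.3 276.3  19.5] rot [-3.141e+00 -1.000e-03 -1.870e-01] q [ 0.454  0.535  1.663 -0.     0.942  2.212] F [1.1 0.5 0.7] gap 49.6 ff 0.0
units [-0.007 -0.045  0.009]
twist -0.0007
units after twist [-0.007 -0.045  0.009]
```

```bash
python3 -m jog '[[35,[0,0,0],0],[35,[0,0,0],0],[35,[0,0,0],0],[35,[0,0,-0.2],0],[35,[0,0,-0.8],0],[35,[0,0,-0.8],-0.0451],[35,[0,0,-0.8],-0.0451],[35,[0,0,0],-0.0451],[35,[0,0,0],-0.0451],[35,[0,0,0],-0.0451],[35,[0,0,0],-0.0451],[35,[0,0,0],-0.0451],[35,[0,0,0],-0.0451],[35,[0,0,0],-0.0451],[35,[0,0,0],-0.0451],[35,[-0.78,0.51,0],0],[35,[-0.78,0.51,0],0],[35,[-0.78,0.51,0],0],[35,[-0.78,0.51,0],0],[35,[-0.78,0.51,0],0]]' 8; python3 d.py 560.5 -44.3 130 1.23
python3 - <<'E'
from cell import *
import cv2
a=camera('side');cv2.imwrite('pics/s1.png',cv2.resize(a[120:390,180:480,::-1],(660,594)))
E
```

```text
clock: 6.7
eef_pos: [537.1, 48.0, 149.5]
eef_rot: [3.141, -0.0, 1.23]
wrist_force: [0.8, 0.3, -1.3]
finger_gap: 43.8
finger_force: 8.0
t 6.7 p [537.1  48.  149.5] rot [ 3.141 -0.     1.23 ] q [ 0.021  0.328  1.619 -0.     1.194  0.362] F [ 0.8  0.3 -1.3] gap 43.8 ff 8.0
units [-1.583  1.059  0.389]
twist -0.0
units after twist [-1.583  1.059  0.389]
```

View pics/s1.png

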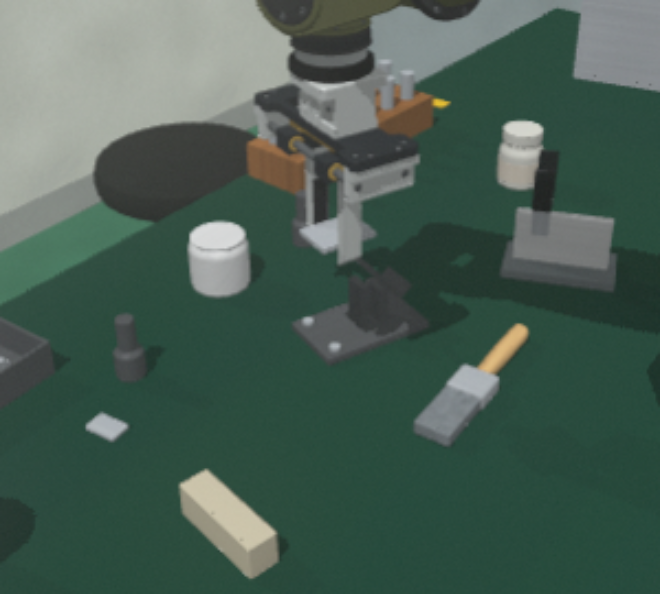

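The side picture shows the blank held level between the fingers at about (335,232), above and beside the cradle at about (375,290). Next I'll bring it over the plate's top edge.

```bash
python3 -m jog '[[35,[-0.53,0.35,0],0],[35,[-0.53,0.35,0],0],[35,[-0.52,0.36,0.3],0],[35,[0,0,0.5],0],[35,[0,0,0.4],0],[35,[0,0,0.15],0],[35,[0,0,0],0]]' 5; python3 d.py 560.7 -43.8 76 1.23
```

```text
clock: 7.45
eef_pos: [560.2, -42.2, 81.0]
eef_rot: [-3.14, 0.0, 1.23]
wrist_force: [0.2, -0.0, -0.8]
finger_gap: 43.6
finger_force: 5.0
t 7.45 p [560.2 -42.2  81. ] rot [-3.14  0.    1.23] q [-0.14   0.458  1.612 -0.     1.074  0.201] F [ 0.2 -0.  -0.8] gap 43.6 ff 5.0
units [-0.027  0.021  0.101]
twist -0.0
units after twist [-0.027  0.021  0.101]
```

```bash
python3 -m jog '[[35,[-0.03,0.02,0.06],0],[35,[0,0,0.06],0],[35,[0,0,0.06],0],[35,[0.01,0,0.06],0],[35,[0.01,0,0.06],0]]' 4; python3 -m jog '[[35,[0.02,0,0.05],0],[35,[0.025,0,0.05],0],[35,[0.03,0,0.05],0],[35,[0,0,0],0]]'; python3 d.py 562.3 -39.2 58.8 1.23
python3 - <<'E'
from cell import *
import cv2
a=camera('side');cv2.imwrite('pics/s2.png',cv2.resize(a[180:300,280:420,::-1],(700,600),interpolation=2))
E
```

```text
clock: 7.95
eef_pos: [561.6, -43.1, 66.6]
eef_rot: [3.141, -0.0, 1.23]
wrist_force: [0.1, 0.3, 0.6]
finger_gap: 43.5
finger_force: 4.0
clock: 8.35
eef_pos: [562.7, -39.6, 58.8]
eef_rot: [3.141, 0.0, 1.23]
wrist_force: [0.4, -2.1, 0.5]
finger_gap: 44.0
finger_force: 4.0
t 8.35 p [562.7 -39.6  58.8] rot [3.141 0.    1.23 ] q [-0.135  0.492  1.62  -0.     1.029  0.206] F [ 0.4 -2.1  0.5] gap 44.0 ff 4.0
units [ 0.004 -0.01   0.001]
twist -0.0
units after twist [ 0.004 -0.01   0.001]
```

View pics/s2.png

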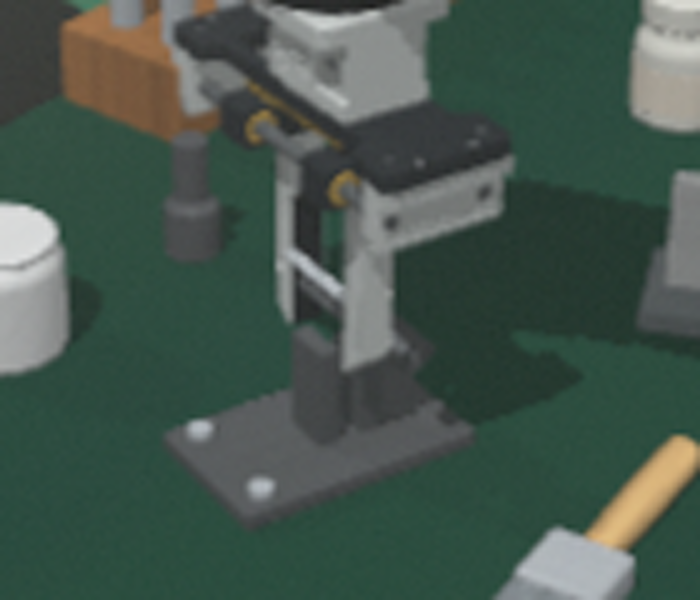

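The blank looks tilted against the plate, with its upper edge at about (315,272) between the fingers, and the forces are small. I'll release it.

```bash
python3 -m jog '[[48,[0,0,0],0],[52,[0,0,0],0],[64,[0,0,0],0],[64,[0,0,0],0],[64,[0,0,-0.2],0],[64,[0,0,-0.6],0],[64,[0,0,-0.8],0],[64,[0,0,-0.8],0]]'
python3 - <<'E'
from cell import *
import cv2,numpy as np
a=camera('side')[180:300,280:420,::-1];b=camera('top')[215:295,300:393,::-1]
cv2.imwrite('pics/s3.png',np.hstack([cv2.resize(a,(400,343),interpolation=2),cv2.resize(b,(399,343),interpolation=2)]))
E
```

```text
clock: 9.2
eef_pos: [562.3, -39.6, 181.0]
eef_rot: [-3.141, -0.0, 1.23]
wrist_force: [0.4, -0.3, -0.1]
finger_gap: 63.6
finger_force: 0.0
```

View pics/s3.png

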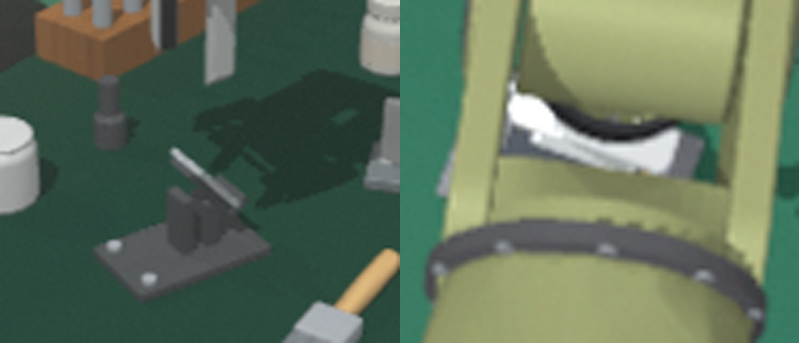

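The side view shows the blank lying along the back plate, at about (205,178) in the left half. Next I'll go to the clip.

```bash
python3 -m jog '[[80,[0,0,0],0.044],[80,[0,0,-0.2],0.044],[80,[0,0,0],0.044],[80,[0,0,0],0.044],[80,[0,0,0],0.044],[80,[0,0,0],0.044],[80,[-0.66,0.69,0],0],[80,[-0.66,0.69,0],0],[80,[-0.66,0.69,0],0],[80,[-0.66,0.69,0],0],[80,[-0.66,0.69,0],0],[80,[0,0,0],0]]'; python3 d.py 475.6 -263.9 106.2 0.40
cat > loc2.py <<'E'
from fit import *
import cv2
ims={n:camera(n) for n in('top','side')}
# seated blank in jig coords, unknown offset: fit yaw-fixed cradle translation of the blank box
JP=[564.5,-33,1.23]
for n in('top','side'):
    r=regions_of(n,'blank')[:3]
    for k in r:
        q=proj(n,place(cr(np.array([[-3.,0,30]])),JP))[0]
        print(n,round(k['conf'],2),np.round(k['rect'],1),'expected',q.round(1),int(k['pixels'].sum()))
    r=[k for k in r if np.hypot(*(np.array(k['rect'][:2])-q))<12]
    if r:
        m=r[0]['pixels'];ys,xs=np.nonzero(m);e=ren(n,[cr(box(-6,0,-22,22,0,60))],JP,(0,0,640,480));Y,X=np.mgrid[:480,:640];print('centroid',xs.mean(),ys.mean(),'model',(X*e).sum()/e.sum(),(Y*e).sum()/e.sum(),'iou',(np.minimum(m,e)).sum()/np.maximum(m,e).sum(), 'area',e.sum())
    r=regions_of(n,'jig')
    if r:print('jig',n,r[0]['conf'],fit(M['jig']+[cr(box(-6,0,-22,22,0,60))],{n:r[0]['pixels']},JP))
a=ims['side'][190:280,300:400,::-1];b=ims['top'][215:295,300:393,::-1]
cv2.imwrite('pics/s4.png',np.hstack([cv2.resize(a,(400,343),interpolation=2),cv2.resize(b,(399,343),interpolation=2)]))
E
python3 loc2.py
```

```text
clock: 10.5
eef_pos: [475.9, -266.9, 189.0]
eef_rot: [3.141, 0.0, 0.395]
wrist_force: [1.0, 0.1, 0.7]
finger_gap: 79.9
finger_force: 0.0
t 10.5 p [ 475.9 -266.9  189. ] rot [3.141 0.    0.395] q [-5.780e-01  3.040e-01  1.555e+00 -1.000e-03  1.283e+00  5.980e-01] F [1.  0.1 0.7] gap 79.9 ff 0.0
units [ 0.019 -0.059  1.656]
twist -0.0015
units after twist [ 0.019 -0.058  1.656]
top 0.56 [347.9 255.7  22.8  27.7] expected [346.  252.1] 351
centroid 349.53561253561253 253.38176638176637 model 345.7690449347721 251.98953132549525 iou 0.61125493 area 388.0625
jig top 0.81 (array([564.76247053, -33.00556882,   1.2380935 ]), np.float64(0.326171875))
side 0.49 [350.5 239.8  17.4  18.9] expected [348.1 242.4] 93
centroid 349.8279569892473 240.55913978494624 model 348.08250166334 242.34464404524286 iou 0.10003678 area 93.9375
```

View pics/s4.png

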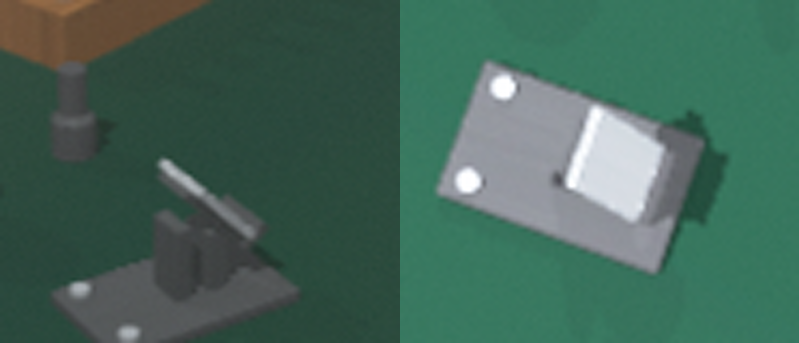

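```bash
cat > loc3.py <<'E'
from fit import *
JP=[564.5,-33,1.234]
I={'top':cv2.imread('pics/top0.png')}
P=[cr(box(0,6,-15,15,0,60)),cr(box(-14,0,-20,20,-6,0))]
for n in('top','side'):
    ys,xs=np.nonzero(ren(n,P,JP,(0,0,640,480))>.5);print(n,'cradle model rect',(xs.min()+xs.max())/2,(ys.min()+ys.max())/2,np.ptp(xs)+1,np.ptp(ys)+1)
ms={}
for n in('top','side'):
    camera(n);r=[k for k in regions_of(n,'blank') if 330<k['rect'][0]<365 and 225<k['rect'][1]<270]
    if r:ms[n]=r[0]['pixels']
def bl(p):
    b=box(-6,0,-22,22,-30,30)@R.from_euler('xyz',[p[4],p[3],0]).as_matrix().T
    return [cr(b+[p[0],p[1],30+p[2]])]
def f(p):
    e=0
    for n,m in ms.items():e+=np.abs(ren(n,bl(p),JP,(280,200,140,100))-m[200:300,280:420]).sum()/m.sum()
    return e+1e-4*(p[1]**2)
for s in([0,0,0,0,0],[-4,0,3,.2,0],[-4,0,3,-.2,0]):
    o=minimize(f,s,method='Nelder-Mead',options=dict(initial_simplex=np.array(s)+np.vstack([np.zeros(5),np.diag([6,6,6,.2,.2])]),maxiter=600));print(o.x.round(3),round(o.fun,3))
big={n:camera(n) for n in('top','side')};out=[]
for n in big:
    im=np.ascontiguousarray(cv2.resize(big[n][210:290,300:400,::-1],(400*1,320),interpolation=cv2.INTER_CUBIC))
    def dr(b,c):
        q=((proj(n,place(b,JP))+.5-[300,210])*4-.5);cv2.polylines(im,[cv2.convexHull(q.astype(np.float32)).astype(np.int32)],True,c,1)
    dr(bl(o.x*0)[0],(0,0,255));dr(M['jig'][0],(255,0,0));dr(P[0],(0,255,255));out.append(im)
cv2.imwrite('pics/s5.png',np.hstack(out))
E
python3 loc3.py
```

```text
top cradle model rect 347.5 253.0 28 25
side cradle model rect 349.5 244.0 28 19
[-1.2836e+01  1.1650e+00  7.4000e-01 -4.3000e-02 -7.0000e-03] 0.067
[-1.0599e+01  6.2200e-01 -2.3560e+00 -4.7000e-02 -9.0000e-03] 0.065
[-1.2015e+01  8.8000e-01 -4.7800e-01 -4.0000e-02 -1.1000e-02] 0.066
```

View pics/s5.png

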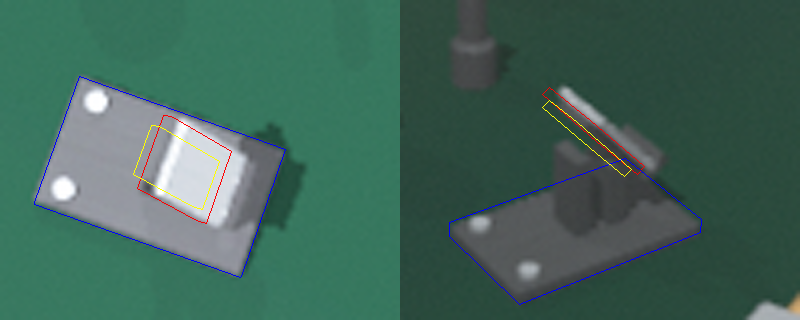

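```bash
cat > loc4.py <<'E'
from fit import *
for n in('top','side'):camera(n)
def g(n,q):
    r=[k for k in regions_of(n,q) if 330<k['rect'][0]<365 and 225<k['rect'][1]<270 and k['rect'][2]<45];return r[0]['pixels'] if r else None
B={n:g(n,'blank') for n in('top','side')};C={n:g(n,'cradle') for n in('top','side')}
for sel in(('top','side'),('top',),('side',)):
    p,e=fit([cr(box(-6,0,-22,22,0,60))],{k:B[k] for k in sel if B[k] is not None},[564.5,-33,1.234]);print('seated blank',sel,p.round(3),round(e,3),'cradle origin',(p[:2]-30*np.array([np.cos(p[2]),np.sin(p[2])])).round(1))
def f(p):
    b=box(-3,3,-22,22,-30,30)@RC.T
    return sum(np.abs(ren(n,[b+[0,0,p[3]]],p[:3],(280,200,140,100))-m[200:300,280:420]).sum()/m.sum() for n,m in B.items() if m is not None)
s=np.array([556,-50,1.234,70.])
for _ in range(2):
    o=minimize(f,s,method='Nelder-Mead',options=dict(initial_simplex=s+np.vstack([np.zeros(4),np.diag([8,8,.2,8])]),maxiter=600));s=o.x
print('blank centre free height',s.round(2),round(o.fun,3))
c,q=np.cos(1.234),np.sin(1.234);O=np.array([564.5-30*c,-33-30*q]);print('expected centre',O+(30*np.sin(t)-3*np.cos(t))*np.array([c,q]),45+30*np.cos(t)+3*np.sin(t))
E
python3 loc4.py
```

```text
seated blank ('top', 'side') [560.618 -42.705   1.254] 0.097 cradle origin [551.3 -71.2]
seated blank ('top',) [560.618 -42.705   1.254] 0.097 cradle origin [551.3 -71.2]
seated blank ('side',) [564.5   -33.      0.884] 0.0 cradle origin [545.5 -56.2]
blank centre free height [555.53 -54.65   1.23  76.89] 0.106
expected centre [560.19916019 -45.28332684] 69.90969612262896
```

The overlay shows the blank parallel to the modelled plate but about 9.5 mm towards −x of it in both views. The plate seen before loading was shifted the same way, so the cradle origin is really near (551,−71) and the blank is seated. Next is the clip.

```bash
python3 -m jog '[[80,[0.02,-0.06,0.5],0],[80,[0,0,0.5],0],[80,[0,0,0.4],0],[80,[0,0,0.22],0],[60,[0,0,0.036],0],[45,[0,0,0],0],[36,[0,0,0],0],[30,[0,0,0],0],[30,[0,0,0],0],[30,[0,0,0],0],[30,[0,0,0],0]]' 22; python3 d.py 475.6 -263.9 106.2 0.40
python3 - <<'E'
from cell import *
import cv2,numpy as np
a=camera('side')[140:260,380:500,::-1]
cv2.imwrite('pics/s6.png',cv2.resize(a,(480,480),interpolation=2))
E
```

```text
clock: 12.5
eef_pos: [479.3, -260.9, 108.9]
eef_rot: [3.136, -0.003, 0.4]
wrist_force: [1.5, -2.3, 12.1]
finger_gap: 35.7
finger_force: 22.0
t 12.5 p [ 479.3 -260.9  108.9] rot [ 3.136e+00 -3.000e-03  4.000e-01] q [-0.565  0.386  1.644 -0.     1.106  0.605] F [ 1.5 -2.3 12.1] gap 35.7 ff 22.0
units [-0.092  0.025  0.054]
twist 0.0001
units after twist [-0.092  0.026  0.054]
```

View pics/s6.png

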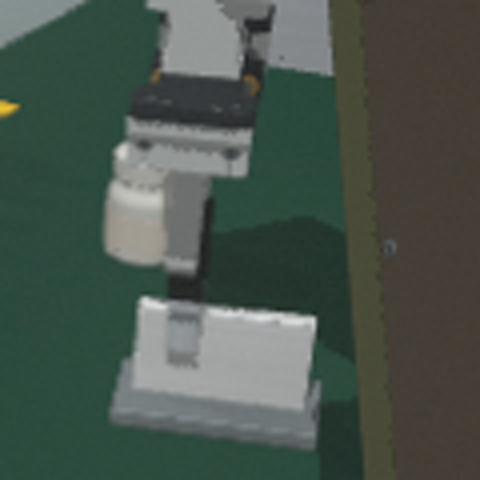

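The fingers hold the squeezed handles at about (190,270), with the clip still on the bar, the gap at 35.7 mm and the clip fully open. I'll lift it off and see what the arm does at its reach limit, since the clip has to lean 40°.

```bash
python3 -m jog '[[30,[0,0,-0.3],0],[30,[0,0,-0.6],0],[30,[0,0,-0.6],0],[30,[0,0,-0.6],0],[30,[0,0,0],0]]'; python3 d.py; python3 -m jog '[[30,[0.6,0.75,0],0],[30,[0.6,0.75,0],0],[30,[0.6,0.75,0],0],[30,[0.6,0.75,0],0],[30,[0.6,0.75,0],0],[30,[0.6,0.75,0],0]]';python3 d.py;  python3 -m jog '[[30,[0.6,0.75,0],0],[30,[0.6,0.75,0],0],[30,[0,0,0],0]]';python3 d.py
```

```text
clock: 13.05
eef_pos: [478.9, -260.4, 215.8]
eef_rot: [3.136, -0.004, 0.4]
wrist_force: [0.4, -0.1, -0.6]
finger_gap: 35.8
finger_force: 22.0
t 13.05 p [ 478.9 -260.4  215.8] rot [ 3.136 -0.004  0.4  ] q [-0.565  0.277  1.527  0.     1.331  0.605] F [ 0.4 -0.1 -0.6] gap 35.8 ff 22.0
clock: 13.65
eef_pos: [697.2, -378.6, 211.8]
eef_rot: [-3.14, 0.001, 0.4]
wrist_force: [0.4, -0.4, -0.0]
finger_gap: 35.6
finger_force: 22.0
t 13.65 p [ 697.2 -378.6  211.8] rot [-3.14e+00  1.00e-03  4.00e-01] q [-0.544  0.945  0.507  0.     1.691  0.627] F [ 0.4 -0.4 -0. ] gap 35.6 ff 22.0
clock: 13.95
eef_pos: [730.8, -396.8, 192.0]
eef_rot: [3.131, -0.009, 0.4]
wrist_force: [0.4, -1.1, -2.3]
finger_gap: 35.3
finger_force: 22.0
t 13.95 p [ 730.8 -396.8  192. ] rot [ 3.131 -0.009  0.4  ] q [-5.420e-01  1.115e+00  2.420e-01  1.000e-03  1.770e+00  6.290e-01] F [ 0.4 -1.1 -2.3] gap 35.3 ff 22.0
```

```bash
cat >> d.py <<'E'
print('tool z',Rt[:,2].round(3))
E
python3 -m jog '[[30,[0.6,0.75,0],0],[30,[0.6,0.75,0],0],[30,[0.6,0.75,0],0],[30,[0.6,0.75,0],0]]';python3 d.py;  python3 -m jog '[[30,[0.6,0.75,-0.3],0],[30,[0.6,0.75,-0.3],0],[30,[0.6,0.75,-0.3],0],[30,[0.6,0.75,-0.3],0]]';python3 d.py
```

```text
clock: 14.35
eef_pos: [767.1, -416.3, 174.9]
eef_rot: [3.028, -0.09, 0.405]
wrist_force: [0.7, 0.7, 0.3]
finger_gap: 35.5
finger_force: 22.0
t 14.35 p [ 767.1 -416.3  174.9] rot [ 3.028 -0.09   0.405] q [-0.541  1.143  0.235  0.006  1.619  0.63 ] F [0.7 0.7 0.3] gap 35.5 ff 22.0
tool z [ 0.126 -0.069 -0.99 ]
clock: 14.75
eef_pos: [783.6, -424.9, 222.2]
eef_rot: [2.937, -0.161, 0.417]
wrist_force: [-0.0, -0.2, -0.8]
finger_gap: 35.7
finger_force: 22.0
t 14.75 p [ 783.6 -424.9  222.2] rot [ 2.937 -0.161  0.417] q [-0.541  1.093  0.235  0.011  1.553  0.63 ] F [-0.  -0.2 -0.8] gap 35.7 ff 22.0
tool z [ 0.226 -0.123 -0.966]
```

The tilt ratchets up at the reach limit, now about 15° towards azimuth −0.5. I need it towards −1.9, so I'll check that the space there is free.

Run:
```python
import cv2,numpy as np
a=cv2.imread('pics/top0.png');b=cv2.imread('pics/side0.png')
cv2.imwrite('pics/both.png',np.hstack([cv2.resize(a,(400,300),interpolation=3),cv2.resize(b,(400,300),interpolation=3)]))
```

```text
(no output)
```

View pics/both.png

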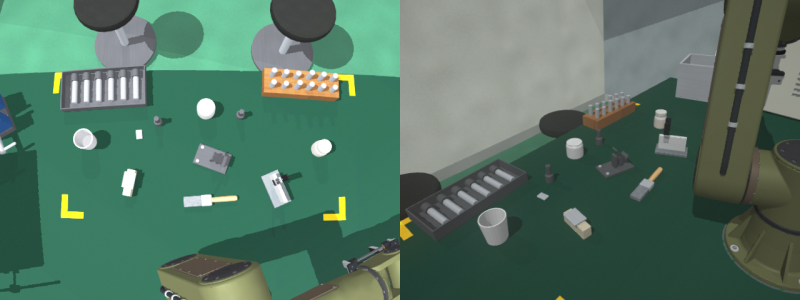

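The space towards −y is clear as far as it shows: a crate at the far right, no walls near. I'll do the lateral tilt high up, near azimuth −2.27.

```bash
python3 d.py -386 -460 450
```

```text
t 14.75 p [ 783.6 -424.9  222.2] rot [ 2.937 -0.161  0.417] q [-0.541  1.093  0.235  0.011  1.553  0.63 ] F [-0.  -0.2 -0.8] gap 35.7 ff 22.0
units [-20.662  -7.025  -9.6  ]
tool z [ 0.226 -0.123 -0.966]
```

```bash
python3 -m jog '[[30,[-0.84,-0.29,-0.40],0],[30,[-0.84,-0.29,-0.40],0],[30,[-0.84,-0.29,-0.40],0],[30,[-0.84,-0.29,-0.40],0],[30,[-0.84,-0.29,-0.40],0],[30,[-0.84,-0.29,-0.40],0],[30,[-0.84,-0.29,-0.40],0],[30,[-0.84,-0.29,-0.40],0],[30,[-0.84,-0.29,-0.40],0],[30,[-0.84,-0.29,-0.40],0],[30,[-0.84,-0.29,-0.40],0],[30,[-0.84,-0.29,-0.40],0],[30,[-0.84,-0.29,-0.40],0],[30,[-0.84,-0.29,-0.40],0],[30,[-0.84,-0.29,-0.40],0],[30,[-0.84,-0.29,-0.40],0],[30,[-0.84,-0.29,-0.40],0],[30,[-0.84,-0.29,-0.40],0]]';python3 d.py -480 -560 500
```

```text
clock: 16.55
eef_pos: [-31.5, -448.0, 392.5]
eef_rot: [2.937, -0.156, 0.417]
wrist_force: [0.1, -1.4, -0.5]
finger_gap: 35.9
finger_force: 22.0
t 16.55 p [ -31.5 -448.   392.5] rot [ 2.937 -0.156  0.417] q [-1.874 -0.062  1.521  0.251  1.627 -0.683] F [ 0.1 -1.4 -0.5] gap 35.9 ff 22.0
units [-8.665 -0.838 -3.785]
tool z [ 0.221 -0.124 -0.967]
```

```bash
python3 -m jog '[[30,[-0.87,-0.08,-0.38],0],[30,[-0.87,-0.08,-0.38],0],[30,[-0.87,-0.08,-0.38],0],[30,[-0.87,-0.08,-0.38],0],[30,[-0.87,-0.08,-0.38],0],[30,[-0.87,-0.08,-0.38],0],[30,[-0.87,-0.08,-0.38],0],[30,[-0.87,-0.08,-0.38],0],[30,[-0.87,-0.08,-0.38],0],[30,[-0.87,-0.08,-0.38],0]]';python3 d.py -508 -605 520
```

```text
clock: 17.55
eef_pos: [-427.4, -535.8, 469.8]
eef_rot: [2.928, -0.144, 0.414]
wrist_force: [3.5, 3.5, 13.7]
finger_gap: 36.0
finger_force: 22.0
t 17.55 p [-427.4 -535.8  469.8] rot [ 2.928 -0.144  0.414] q [-2.395  0.77   0.234  0.305  2.181 -1.053] F [ 3.5  3.5 13.7] gap 36.0 ff 22.0
units [-1.868  0.876 -1.125]
tool z [ 0.213 -0.137 -0.967]
```

```bash
python3 -m jog '[[30,[-0.75,0.35,-0.45],0],[30,[-0.75,0.35,-0.45],0],[30,[-0.75,0.35,-0.45],0],[30,[-0.75,0.35,-0.45],0],[30,[-0.75,0.35,-0.45],0]]';python3 d.py -508 -605 520
```

```text
clock: 18.05
eef_pos: [-469.3, -552.1, 461.5]
eef_rot: [2.863, -0.039, 0.388]
wrist_force: [0.2, 0.1, -0.4]
finger_gap: 35.8
finger_force: 22.0
t 18.05 p [-469.3 -552.1  461.5] rot [ 2.863 -0.039  0.388] q [-2.428  0.784  0.235  0.312  2.048 -1.086] F [ 0.2  0.1 -0.4] gap 35.8 ff 22.0
units [-1.07   0.992 -0.976]
tool z [ 0.139 -0.241 -0.961]
```

```bash
python3 d.py -503 -588 474 | grep units; python3 -m jog '[[30,[-0.83,0.42,-0.3],0],[30,[-0.83,0.42,-0.3],0],[30,[-0.83,0.42,-0.3],0],[30,[-0.83,0.42,-0.3],0],[30,[-0.83,0.42,-0.3],0],[30,[-0.83,0.42,-0.3],0]]';python3 d.py -543 -600 490
```

```text
units [-0.885  0.471 -0.16 ]
clock: 18.65
eef_pos: [-516.2, -586.8, 446.5]
eef_rot: [2.779, 0.091, 0.344]
wrist_force: [-0.1, -0.8, -1.1]
finger_gap: 36.0
finger_force: 22.0
t 18.65 p [-516.2 -586.8  446.5] rot [2.779 0.091 0.344] q [-2.445  0.816  0.235  0.322  1.862 -1.106] F [-0.1 -0.8 -1.1] gap 36.0 ff 22.0
units [-0.67   0.352 -0.735]
tool z [ 0.04  -0.362 -0.931]
```

```bash
python3 -m jog '[[30,[-0.8,0.42,-0.35],0],[30,[-0.8,0.42,-0.35],0],[30,[-0.8,0.42,-0.35],0],[30,[-0.8,0.42,-0.35],0],[30,[-0.8,0.42,-0.35],0],[30,[-0.8,0.42,-0.35],0]]';python3 d.py -563 -620 500
```

```text
clock: 19.25
eef_pos: [-547.1, -591.4, 485.4]
eef_rot: [2.686, 0.224, 0.286]
wrist_force: [0.2, 0.7, -1.3]
finger_gap: 35.5
finger_force: 22.0
t 19.25 p [-547.1 -591.4  485.4] rot [2.686 0.224 0.286] q [-2.476  0.782  0.236  0.346  1.735 -1.118] F [ 0.2  0.7 -1.3] gap 35.5 ff 22.0
units [-0.52   0.491  0.039]
tool z [-0.068 -0.478 -0.876]
```

```bash
python3 -m jog '[[30,[-0.8,0.45,-0.25],0],[30,[-0.8,0.45,-0.25],0],[30,[-0.8,0.45,-0.25],0],[30,[-0.8,0.45,-0.25],0],[30,[-0.8,0.45,-0.25],0],[30,[-0.8,0.45,-0.25],0],[30,[-0.8,0.45,-0.25],0]]';python3 d.py -563 -620 500
```

```text
clock: 19.95
eef_pos: [-571.9, -595.6, 543.6]
eef_rot: [2.564, 0.372, 0.198]
wrist_force: [0.3, 0.5, -1.3]
finger_gap: 35.6
finger_force: 22.0
t 19.95 p [-571.9 -595.6  543.6] rot [2.564 0.372 0.198] q [-2.5    0.735  0.236  0.371  1.592 -1.119] F [ 0.3  0.5 -1.3] gap 35.6 ff 22.0
units [0.39  0.002 0.938]
tool z [-0.191 -0.595 -0.781]
```

```bash
cat > tw.py <<'E'
import numpy as np
from cell import *
from scipy.spatial.transform import Rotation as R
s=read_state();Rt=R.from_euler('xyz',s['eef_rot']).as_matrix();p=s['eef_pos'];q=s['joints']
y=1.24;c,w=np.cos(y),np.sin(y);t=np.radians(40);O=np.array([551.3,-71,45.])
X=np.array([np.cos(t)*c,np.cos(t)*w,-np.sin(t)]);Y=np.array([-w,c,0]);Z=np.cross(X,Y)
C=np.c_[X,Y,Z];print('tool z err vs -Z (along X,Y) rad',(Rt[:,2]@X).round(3),(Rt[:,2]@Y).round(3),'j6',q[5].round(3))
for sg in(1,-1):
    v=Rt.T@(sg*X);a=np.arctan2(-v[0],v[1]);print('sign',sg,'twist units',(a/np.pi).round(4))
print('tool in cradle: pos',(C.T@(p-O)).round(1),'toolx',(C.T@Rt[:,0]).round(3))
hinge=p-Rt@np.array([4,0,23.9]) if 0 else p+Rt@np.array([-4,0,23.9]);print('hinge in cradle',(C.T@(hinge-O)).round(1))
for zz in(115,85,70):
    print('hinge->',zz,'units',(Rt.T@(O+C@np.array([0,0,zz])-hinge)/50).round(3))
E
python3 tw.py; python3 d.py 100 -560 480
```

```text
tool z err vs -Z (along X,Y) rad 0.023 -0.013 j6 -1.119
sign 1 twist units -0.7977
sign -1 twist units 0.2023
tool in cradle: pos [-980.1  891.9 -171.4] toolx [ 0.593 -0.805  0.024]
hinge in cradle [-981.9  894.8 -195.4]
hinge-> 115 units [26.201 -5.239 -5.524]
hinge-> 85 units [26.187 -5.233 -4.924]
hinge-> 70 units [26.18  -5.229 -4.625]
t 19.95 p [-571.9 -595.6  543.6] rot [2.564 0.372 0.198] q [-2.5    0.735  0.236  0.371  1.592 -1.119] F [ 0.3  0.5 -1.3] gap 35.6 ff 22.0
units [12.869  3.622 -1.994]
tool z [-0.191 -0.595 -0.781]
```

```bash
python3 -m jog '[[30,[0.92,0.26,-0.14],0],[30,[0.92,0.26,-0.14],0],[30,[0.92,0.26,-0.14],0],[30,[0.92,0.26,-0.14],0],[30,[0.92,0.26,-0.14],0],[30,[0.92,0.26,-0.14],0],[30,[0.92,0.26,-0.14],0],[30,[0.92,0.26,-0.14],0],[30,[0.92,0.26,-0.14],0],[30,[0.92,0.26,-0.14],0],[30,[0.92,0.26,-0.14],0],[30,[0.92,0.26,-0.14],0],[30,[0.92,0.26,-0.14],0],[30,[0.92,0.26,-0.14],0.0],[30,[0,0,0],0.0405],[30,[0,0,0],0.0405],[30,[0,0,0],0.0405],[30,[0,0,0],0.0405],[30,[0,0,0],0.0405]]'; python3 tw.py; python3 d.py 450 -350 350
```

```text
clock: 21.85
eef_pos: [67.4, -565.5, 486.0]
eef_rot: [2.467, -0.017, -0.327]
wrist_force: [1.1, 0.2, -1.6]
finger_gap: 35.8
finger_force: 22.0
tool z err vs -Z (along X,Y) rad 0.023 -0.016 j6 0.561
sign 1 twist units 0.9976
sign -1 twist units -0.0024
tool in cradle: pos [-762.1  297.   -63.8] toolx [-0.008 -1.     0.015]
hinge in cradle [-761.5  300.7  -87.7]
hinge-> 115 units [  5.96  -15.364  -3.607]
hinge-> 85 units [  5.95  -15.35   -3.007]
hinge-> 70 units [  5.946 -15.343  -2.707]
t 21.85 p [  67.4 -565.5  486. ] rot [ 2.467 -0.017 -0.327] q [-1.373 -0.063  1.425 -0.331  1.188  0.561] F [ 1.1  0.2 -1.6] gap 35.8 ff 22.0
units [ 5.818 -6.864 -1.885]
tool z [-0.188 -0.596 -0.781]
```

```bash
python3 -m jog '[[30,[0.332,-0.854,-0.239],0],[30,[0.332,-0.854,-0.239],0],[30,[0.332,-0.854,-0.239],0],[30,[0.332,-0.854,-0.239],0],[30,[0.332,-0.854,-0.239],0],[30,[0.332,-0.854,-0.239],0],[30,[0.332,-0.854,-0.239],0],[30,[0.332,-0.854,-0.239],0],[30,[0.332,-0.854,-0.239],0],[30,[0.332,-0.854,-0.239],0],[30,[0.332,-0.854,-0.239],0],[30,[0.332,-0.854,-0.239],0],[30,[0.332,-0.854,-0.239],0],[30,[0.332,-0.854,-0.239],0],[30,[0.332,-0.854,-0.239],0],[30,[0.332,-0.854,-0.239],0]]'; python3 tw.py; python3 d.py
```

```text
clock: 23.45
eef_pos: [530.9, -29.8, 211.4]
eef_rot: [2.469, -0.014, -0.323]
wrist_force: [0.3, -0.4, 0.2]
finger_gap: 35.8
finger_force: 22.0
tool z err vs -Z (along X,Y) rad 0.026 -0.016 j6 2.152
sign 1 twist units 0.9992
sign -1 twist units -0.0008
tool in cradle: pos [-82.2  32.6 148.3] toolx [-0.002 -1.     0.016]
hinge in cradle [-81.5  36.3 124.3]
hinge-> 115 units [ 0.718 -1.627  0.24 ]
hinge-> 85 units [ 0.709 -1.611  0.84 ]
hinge-> 70 units [ 0.704 -1.603  1.14 ]
t 23.45 p [530.9 -29.8 211.4] rot [ 2.469 -0.014 -0.323] q [ 0.16   0.447  1.446 -0.59   1.588  2.152] F [ 0.3 -0.4  0.2] gap 35.8 ff 22.0
tool z [-0.187 -0.594 -0.782]
```

```bash
python3 -m jog '[[30,[0.24,-0.54,0.0],0],[30,[0.24,-0.54,0.0],0],[30,[0.24,-0.54,0.1],0],[30,[0,0,0],0]]'; python3 tw.py
cat > cv.py <<'E'
from fit import *
from scipy.spatial.transform import Rotation as R
ims={n:camera(n) for n in('top','side')}
s=read_state();Rt=R.from_euler('xyz',s['eef_rot']).as_matrix();p=s['eef_pos']
JP=[560.6,-42.7,1.24]  # gives cradle origin ~ (551,-71)
H=p+Rt@np.array([-4,0,23.9])
def jaws():  # squeezed levers in clip frame: x=tool x, y=tool y, z=-tool z
    o=[]
    for sg in(1,-1):
        pts=np.array([[x,sg*y,z] for x in(-11,11) for y,z in((7,-8),(11.8,-36),(12,-8),(16,-36))],float);o.append(pts)
    return o
out=[]
for n in ims:
    for q in('clip','blank'):
        for k in regions_of(n,q)[:2]:print(n,q,round(k['conf'],2),np.round(k['rect'],1))
    x0,y0=(300,200) if n=='top' else (300,190)
    im=np.ascontiguousarray(cv2.resize(ims[n][y0:y0+80,x0:x0+100,::-1],(400*2//2*1,320),interpolation=cv2.INTER_CUBIC))
    def dr(W,c):
        q=((proj(n,W)+.5-[x0,y0])*4-.5);cv2.polylines(im,[cv2.convexHull(q.astype(np.float32)).astype(np.int32)],True,c,1)
    dr(place(cr(box(-6,0,-22,22,0,60)),JP),(0,0,255))
    for j in jaws():dr(H+(j*[1,1,-1])@Rt.T,(0,255,255))
    out.append(im)
cv2.imwrite('pics/s7.png',np.hstack(out))
E
python3 cv.py
```

```text
clock: 23.85
eef_pos: [584.0, 15.1, 154.8]
eef_rot: [2.467, -0.009, -0.321]
wrist_force: [0.1, -1.0, -1.7]
finger_gap: 36.1
finger_force: 22.0
tool z err vs -Z (along X,Y) rad 0.024 -0.013 j6 2.211
sign 1 twist units -0.9996
sign -1 twist units 0.0004
tool in cradle: pos [ -0.   -3.  143.3] toolx [ 0.001 -1.     0.013]
hinge in cradle [  0.6   0.7 119.4]
hinge-> 115 units [0.013 0.013 0.087]
hinge-> 85 units [0.005 0.028 0.687]
hinge-> 70 units [0.001 0.035 0.987]
top clip 0.7 [330.  242.8  21.7  14.5]
top blank 0.76 [349.4 254.6  23.4  24.5]
top blank 0.2 [337.4 322.1  77.4  14.8]
side clip 0.66 [332.1 222.8  25.9  29.9]
side blank 0.51 [239.8 278.6  15.3  31.1]
```

View pics/s7.png

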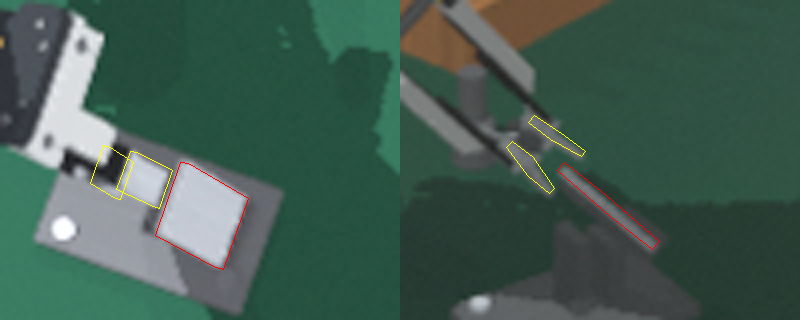

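The overlay matches in both views. The blank outline lies on the seated blank, and the open jaws sit over its top edge, centred within about 1 mm. I'll push it on.

```bash
python3 -m jog '[[30,[0,0.01,0.2],0],[30,[0,0.01,0.2],0],[30,[0,0.01,0.2],0],[30,[0,0,0.12],0],[30,[0,0,0],0]]'; python3 tw.py; python3 -m jog '[[30,[0,0,0.1],0],[30,[0,0,0.1],0],[30,[0,0,0.06],0],[30,[0,0,0],0]]'; python3 tw.py
```

```text
clock: 24.65
eef_pos: [575.9, -9.2, 129.8]
eef_rot: [2.467, -0.011, -0.324]
wrist_force: [0.0, -0.6, -1.2]
finger_gap: 35.7
finger_force: 22.0
tool z err vs -Z (along X,Y) rad 0.024 -0.013 j6 2.222
sign 1 twist units 0.9995
sign -1 twist units -0.0005
tool in cradle: pos [ -3.6  -3.2 107.6] toolx [-0.001 -1.     0.013]
hinge in cradle [-3.   0.5 83.7]
hinge-> 115 units [ 0.019 -0.075 -0.624]
hinge-> 85 units [ 0.011 -0.061 -0.025]
hinge-> 70 units [ 0.007 -0.054  0.275]
clock: 25.05
eef_pos: [574.2, -15.4, 119.7]
eef_rot: [2.47, -0.013, -0.322]
wrist_force: [3.1, 5.5, -6.1]
finger_gap: 36.1
finger_force: 22.0
tool z err vs -Z (along X,Y) rad 0.027 -0.015 j6 2.227
sign 1 twist units 0.9996
sign -1 twist units -0.0004
tool in cradle: pos [-2.1 -3.6 95.8] toolx [-0.001 -1.     0.015]
hinge in cradle [-1.4 -0.  71.9]
hinge-> 115 units [ 0.013 -0.052 -0.861]
hinge-> 85 units [ 0.004 -0.036 -0.262]
hinge-> 70 units [-0.001 -0.028  0.038]
```

```bash
python3 -m jog '[[30,[0,-0.05,0],0],[30,[0,-0.02,0.04],0],[30,[0,0,0.04],0],[30,[0,0,0],0]]'; python3 tw.py|grep hinge.in; python3 -m jog '[[30,[0,0,0.04],0],[30,[0,0,0.03],0],[30,[0,0,0],0]]'; python3 tw.py|grep hinge.in
```

```text
clock: 25.45
eef_pos: [575.2, -15.3, 117.2]
eef_rot: [2.469, -0.016, -0.322]
wrist_force: [2.0, 10.0, 15.1]
finger_gap: 35.6
finger_force: 22.0
hinge in cradle [ 0.5 -0.9 70.3]
clock: 25.75
eef_pos: [575.7, -16.7, 115.8]
eef_rot: [2.471, -0.019, -0.32]
wrist_force: [5.5, 15.7, 23.4]
finger_gap: 35.9
finger_force: 22.0
hinge in cradle [ 0.6 -2.  68.4]
```

It has bottomed on the throat: the axial force rises from 18 to 28 N. I'll ease off a little, then release.

```bash
python3 -m jog '[[30,[0,0,-0.04],0],[40,[0,0,0],0],[46,[0,0,0],0],[52,[0,0,0],0],[60,[0,0,0],0],[76,[0,0,0],0],[76,[0,0,0],0]]'; python3 tw.py|grep hinge.in; python3 -m jog '[[76,[0,0,-0.2],0],[76,[0,0,-0.5],0],[76,[0,0,-0.6],0],[76,[0,0,-0.6],0],[76,[0,0,-0.6],0],[76,[0,0,0],0]]'
cat > chk.py <<'E'
from fit import *
JP=[560.6,-42.7,1.24]
for n in('top','side'):
    camera(n)
    e=ren(n,[cr(box(-6,0,-22,22,0,60))],JP,(0,0,640,480));Y,X=np.mgrid[:480,:640]
    for k in regions_of(n,'blank')[:2]:
        ys,xs=np.nonzero(k['pixels']);print(n,'blank',round(k['conf'],2),xs.mean().round(1),ys.mean().round(1),'model',((X*e).sum()/e.sum()).round(1),((Y*e).sum()/e.sum()).round(1))
    def cl(dz):
        o=[]
        for sg in(1,-1):
            for pts in(((6,-36),(10,-36),(6,-5),(12,-5)),((10,10),(17,5),(19,57),(28,57))):
                o.append(cr(np.array([[sg*a,y,b+dz] for y in(-11,11) for a,b in pts],float)))
        return o
    for k in regions_of(n,'clip')[:2]:
        m=k['pixels'];ys,xs=np.nonzero(m);print(n,'clip',round(k['conf'],2),np.round(k['rect'],1))
        for dz in(66,70,74,78,90):
            c=ren(n,cl(dz),JP,(0,0,640,480));yy,xx=np.nonzero(c>.5);print('  hinge',dz,'IoU',(np.minimum(c,m).sum()/np.maximum(c,m).sum()).round(2),'rect',(xx.min()+xx.max())/2,(yy.min()+yy.max())/2,np.ptp(xx)+1,np.ptp(yy)+1)
E
python3 chk.py
```

```text
clock: 26.45
eef_pos: [573.7, -17.1, 113.8]
eef_rot: [2.468, -0.012, -0.323]
wrist_force: [0.1, -0.6, -0.2]
finger_gap: 72.5
finger_force: 0.0
hinge in cradle [ 1.   0.  66.2]
clock: 27.05
eef_pos: [598.6, 59.7, 215.1]
eef_rot: [2.471, -0.017, -0.321]
wrist_force: [-0.2, -0.3, 0.2]
finger_gap: 75.9
finger_force: 0.0
top clip 0.65 [333.4 245.7  38.7  20.9]
  hinge 66 IoU 0.8 rect 334.0 246.0 41 25
  hinge 70 IoU 0.81 rect 333.0 245.5 41 26
  hinge 74 IoU 0.79 rect 332.0 245.0 41 25
  hinge 78 IoU 0.74 rect 331.0 244.5 41 26
  hinge 90 IoU 0.62 rect 327.5 242.5 42 26
```

```bash
python3 -m jog '[[76,[0,0,-0.8],0],[76,[0,0,-0.8],0],[76,[0,0,-0.8],0],[76,[0,0,0],0]]' | head -2
cat >> chk.py <<'E'
im=camera('top').astype(int);g=im.mean(2);sat=im.max(2)-im.min(2)
e=ren('top',[cr(box(-6,0,-22,22,0,60))],JP,(0,0,640,480));c=ren('top',cl(70),JP,(0,0,640,480))
e=e*(c<.2);Y,X=np.mgrid[:480,:640]
for th in(125,145,165):
    m=(g>th)&(sat<40)&(abs(X-348)<22)&(abs(Y-254)<22)&(c<.2)
    ys,xs=np.nonzero(m);print(th,m.sum(),e.sum().round(),xs.mean().round(1),ys.mean().round(1),'model',((X*e).sum()/e.sum()).round(1),((Y*e).sum()/e.sum()).round(1),'IoU',np.minimum(m,e).sum()/np.maximum(m,e).sum())
E
python3 chk.py | grep -v hinge.9
```

```text
clock: 27.75
eef_pos: [620.8, 130.9, 308.9]
top blank 0.68 352.3 254.9 model 350.1 253.7
top clip 0.76 [333.8 244.8  37.9  20.4]
  hinge 66 IoU 0.83 rect 334.0 246.0 41 25
  hinge 70 IoU 0.85 rect 333.0 245.5 41 26
  hinge 74 IoU 0.81 rect 332.0 245.0 41 25
  hinge 78 IoU 0.77 rect 331.0 244.5 41 26
side blank 0.43 353.9 243.9 model 351.9 241.2
side clip 0.67 [335.4 230.6  28.6  32.3]
  hinge 66 IoU 0.45 rect 338.0 229.5 37 36
  hinge 70 IoU 0.43 rect 337.0 228.5 37 36
  hinge 74 IoU 0.4 rect 336.0 227.5 37 36
  hinge 78 IoU 0.38 rect 334.5 227.5 38 36
125 375 248.0 344.9 255.9 model 352.1 254.8 IoU 0.6048608
145 333 248.0 345.1 255.7 model 352.1 254.8 IoU 0.62173
165 213 248.0 352.0 254.2 model 352.1 254.8 IoU 0.84475
```

```bash
python3 -c "
from cell import *
print(sign_off())"
```

```text
the job is handed in; nothing more can be done
None
```

I handed the job in at about 28 s: the blank is seated in the cradle, the clip is closed over blank and plate with its throat near the top edge, and the arm is clear. This rests on camera fits only: blank outline overlap about 0.84, clip hinge about 70 mm up the slope; clip force and joint angle weren't measured, and `sign_off()` returned no verdict.

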